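# Post the leftover lot labels into the locked return box

### The arm

A 7-joint arm with a two-finger parallel gripper is mounted at the origin on the work surface; the furniture and walls round the work are solid. World frame = base frame: x ahead of the robot, y to its left, z up, the work surface at z = 0. Lengths are in m, angles in rad, forces in N, time in s.
With the tool pointing down it reaches from about 0.425 to 0.95 m from the base axis. Payload 4.7 kg.
Tool frame: the origin (TCP) lies midway between the tips of the shut fingers; the grasp point (between the pads) lies 19 mm behind it; z points along the fingers, y is the line along which they close (so a half turn about z gives the same grasp; the last joint's range is limited). The gripper opens to 85 mm and grips with 20 to 120 N. Pads are 22 mm wide; open, the fingers measure 114 mm over their backs; the gripper's body (76 mm by 85 mm) begins 54 mm behind the grasp point. The pads swing forward as they close: fully open they stand 13 mm farther back than shut.
Start: joints at [-1.237, 0.469, -0.049, 1.532, 0.024, 1.141, -0.082], TCP at [0.24, 0.631, 0.231] pointing down, gripper open.
Joint ranges: [-2.59, 2.59], [-0.33, 1.99], [-1.39, 1.29], [0.1, 2.45], [-1.04, 4.18], [0.21, 1.99], [-2.66, 2.66]. Speed limits (rad/s): [2.57, 2.57, 3.14, 3.14, 3.14, 3.14, 3.14].

### API

Orientations are given as a unit quaternion [x, y, z, w].
In Python, from station import monitor, grab_frame, camera_model, manip gives the robot as it stands.
- The arm moves only by the tool jog_arm, never from a script. Its argument "series" is text: rows parted by semicolons, each of 7 numbers parted by spaces: the finger opening in m, from 0 to 0.0854, then the shift along the tool's x, y, z in shares of 0.8 m (1.0 is 0.8 m), then the turn, a rotation vector about the tool's x, y, z in normalised numbers (1 is 4 rad). A call has 1 to 20 rows; each row is the pose to reach, as a shift and turn from the pose commanded when the call began, along the tool's axes at that moment; what a row does not reach only later rows make up. A row lasts 1/10 s, in which the tool goes at most 50 mm and 8.59 degrees, less where a joint would pass 70% of its speed; a pose out of reach is approached as far as the arm can. No shift or turn number may pass 1 either way. A call with a gripper value outside its range is refused whole. The fingers move at their own pace and stop on an object; "newtons" is the grip in N (left out, the last holds). Time passes only in rows, so rows that repeat a pose let the fingers close. It gives the time, the measured TCP pose, the force, the opening and the grip force at its end, in the units of the state.
- monitor.read_state(): the state, without advancing time (a new reading comes with each control period).
- grab_frame(name): name is "scene" or "side" or "wrist"; returns the picture (480x640x3 uint8, red, green, blue); there is no depth.
- camera_model(name): a dict with "mtx" (3x3 intrinsics, pixels), "view" (4x4, takes a point from world to camera coordinates). Camera axes: x right, y up, looking along -z (the intrinsics and any distortion apply to the point x, -y, -z); pixel columns grow to the right and rows downward; lengths in m; the calibration is good to about 2 mm. A picture is of the moment at which its call begins: read the wrist's pose just before it. camera_model takes no time and is no camera call; for the wrist camera it gives the pose at the moment of the call.
- manip.job_done(): hands the job in; it is judged then, once.
The state is a dict: "time_s": time; "joints": joint angles; "joint_vel": joint speeds; "effort": joint torques, N m; "tool_pos": TCP position; "orientation": TCP orientation; "force": force on the tool from outside, world axes, zero at the start; "moment": the same for the moment, N m; "width": opening from 0.0 (shut) to 1.0 (fully open); "finger_force": force on a finger pad.
Only numpy, scipy, OpenCV 4.12 (cv2) and the standard library are available. Lean on these libraries where they do the work, as an engineer would, in place of code of your own. Each camera call takes 0.05 s, during which the arm holds its last target. There are 200 camera calls.

### The job

The lot is closed, so hand in its leftover labels: push the banded bundle of lot labels endways through the feed throat of the blue return box until it drops inside and the flap has shut behind it. The throat is clamped a little off to one side or the other and is hardly wider than the bundle, so find it by feel and ease the bundle in gently, without ramming it. Leave the tally counter and the wooden stamp alone.

Things in the scene. Friction and masses are not known exactly. Their poses are not given: they have to be found in the camera images.
- bundle: banded flat bundle of white lot labels, lying flat; a rigid block 45 mm (its x) by 70 mm (its y) by 15 mm, printed paper and band stand out 1 to 1.5 mm more; 40 g (varies); origin at the centre of its underside; the two ends are alike
- return_box: fixed blue steel box, 125 mm deep (x), 160 wide (y), 146 high; origin at the centre of its underside, front faces -x. Before it, a bare-steel feed throat clamped on a rail: an unyielding channel along the box's x, 48 mm wide, 19 mm high inside, floor 95 mm above the table. Sideways its centre line lies up to 15 mm left or right of the box's; this is NOT measured: feel for it
- mouth (a point): on the box's (not the throat's) centre line, at throat floor height, 68 mm before the front face; axes as the box: x the way to push, y left, z up. Here the flared lead-in cheeks begin, 80 mm apart; narrowing straight at 35 degrees to the way in, they are 48 mm apart 23 mm farther in. Cheeks are 4 mm thick and 22 mm high above the floor. A floor tongue 34 mm wide sticks out 11 mm before this point
- window (a point): on the box's centre line, at throat floor height, in the plane of the front face; axes as the box. Cheeks and floor end 10 mm before it. The face has a window here, 88 mm wide, from 11 mm below to 26 mm above the floor, closed above up to the lid. A bundle whose rear end is pushed past the end of the floor (to 8 mm before this plane) drops in; there is no other way in
- flap (a joint): steel flap inside the box, 30 mm behind the front face, hinged above and hanging down across the bundle's way; it swings inward: 0 = shut, 1.4 rad = fully open; a light spring shuts it (under 1 N at the bundle)
- counter: round white hand tally counter lying on its back, 69x48x20 mm; origin under its centre; leave alone
- wood_stamp: wooden rubber stamp standing, 22x46 mm, 73 mm tall; origin under its centre; leave alone
- lips (a point): on the box's centre line, 45 mm before the face, 22 mm above the throat floor: from here to 18 mm before the face two top lips (19 to 22 mm above the floor) hold the bundle down by its edges; the 40 mm gap between them (centred on the throat) is open above, so closed fingertips can follow behind the bundle past the floor's end; axes as the box
Mind the look-alikes: they are no part of the job. Leave any green or orange look-alike of the bundle alone.

How it is judged:
On the way, in this order (a step that is already met when the one before it is completed fails the run):
1. the bundle lies level in the straight part of the throat, pointing at the box, its leading end at least 5 mm past the lead-in (x of bundle in the frame of window between -0.075 and -0.02 m and z of bundle in the frame of window between -0.003 and 0.008 m and angle between the y axis of bundle and the x axis of return_box, either way round below 0.15 rad and y of bundle in the frame of window between -0.019 and 0.019 m), for 0.1 s.
2. the bundle pushes the flap open (value of joint flap above 0.3 rad).
At the end, for the whole second after the job is handed in: the bundle has dropped inside the return box (its origin within the walls and less than 70 mm above the table), and the flap is shut (below 0.1 rad) (x of bundle in the frame of return_box between -0.062 and 0.062 m and y of bundle in the frame of return_box between -0.08 and 0.08 m and height (world z) of bundle below 0.07 m and value of joint flap below 0.1 rad); the robot touches nothing.
It fails at once if the bundle is rammed: more than 20 N between bundle and return box (throat and flap included) (contact force between bundle and return_box above 20 N).
It fails at once if the hand or arm presses on the return box with more than 20 N (contact force between any of the fingers, the arm and return_box above 20 N).
It fails at once if the tally counter is moved by more than 20 mm (distance of counter from where it was at the start of the episode above 0.02 m).
It fails at once if the wooden stamp is moved by more than 20 mm or tipped (distance of wood_stamp from where it was at the start of the episode above 0.02 m or angle between wood_stamp's own z axis and vertical above 0.4 rad).
It also fails if it takes over 58 s, if anything falls off the work surface, if the arm or the gripper's body presses on something with over 40 N, if the wrist force passes 120 N, or if a joint passes its speed limit or range.

## Working session

There is one attempt and no reset: what is moved stays moved. The work goes in short steps, Python scripts to look and compute and a tool call to move; the robot and the scene stay as the last step left them, time stands still between calls to the robot, and variables do not carry over. Pictures are saved under pics/ and viewed, at most 10 in all, crops included, and the job is handed in when it is done.

Besides the shell and the picture viewer there is one more tool, called after ">>>" by a JSON object that holds its "name" and its "arguments", one argument or row to a line. jog_arm: Moves the arm, as the interface text tells. Its arguments: {"type":"object","properties":{"series":{"type":"string"},"newtons":{"type":"number"}},"required":["series"]}

```bash
mkdir -p pics; ls; python3 - <<'E'
from station import monitor, grab_frame, camera_model
import cv2, numpy as np
s=monitor.read_state();print(s)
a=grab_frame("scene");b=grab_frame("side")
cv2.imwrite("pics/scene.png",a[:,:,::-1]);cv2.imwrite("pics/side.png",b[:,:,::-1])
for n in("scene","side","wrist"):print(n,camera_model(n))
E
```

```text
pics
{'time_s': 0.0, 'joints': array([-1.2368767 ,  0.46945064, -0.04861095,  1.53372613,  0.02411749,
        1.14100655, -0.08229876]), 'joint_vel': array([ 6.01308709e-05,  6.41887312e-04, -9.54292565e-04,  1.83441688e-04,
       -1.10817239e-05, -1.16658715e-03,  5.13080522e-04]), 'effort': array([ 2.48381357e-04, -5.10314369e+01, -4.65919368e-02, -2.37716085e+01,
        1.06330440e-02,  7.31129971e-03, -1.18324107e-05]), 'tool_pos': array([0.23933771, 0.63049802, 0.23024165]), 'orientation': array([ 1.80389211e-01,  9.83594799e-01, -9.92375155e-04, -1.39344104e-04]), 'force': array([-0.10707243,  0.75336093,  0.1996791 ]), 'moment': array([-0.09688934, -0.02553679, -0.04222833]), 'finger_force': 0.0, 'width': 0.999392557383783}
scene {'mtx': array([[539.45385279,   0.        , 315.08440314],
       [  0.        , 539.45385279, 239.36680016],
       [  0.        ,   0.        ,   1.        ]]), 'view': array([[-0.4565111 , -0.88940907,  0.02343321,  0.28105914],
       [ 0.48816302, -0.22836847,  0.84234477, -0.28304049],
       [-0.74383768,  0.39597896,  0.53842936, -1.5259503
[... 211 characters left out ...]
     ,   1.        ]]), 'view': array([[-0.95515815, -0.29608732, -0.00228151,  0.457057  ],
       [ 0.14116428, -0.46213284,  0.87550322, -0.10226051],
       [-0.26027976,  0.83592197,  0.4832069 , -1.5221288 ],
       [ 0.        ,  0.        ,  0.        ,  1.        ]])}
wrist {'mtx': array([[414.22280095,   0.        , 320.16188292],
       [  0.        , 414.22280095, 232.6458095 ],
       [  0.        ,   0.        ,   1.        ]]), 'view': array([[ 0.35419034,  0.93517231, -0.00139817, -0.67334897],
       [-0.89406714,  0.33818287, -0.29372826,  0.03882757],
       [-0.27421369,  0.10528577,  0.95588794, -0.38013297],
       [ 0.        ,  0.        ,  0.        ,  1.        ]])}
```

View pics/scene.png

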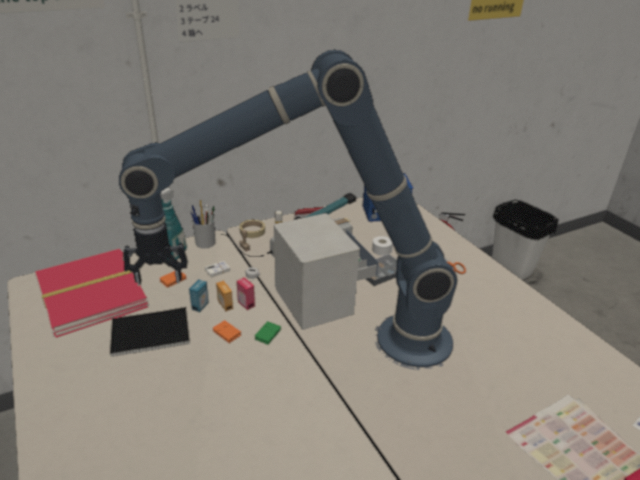

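View pics/side.png

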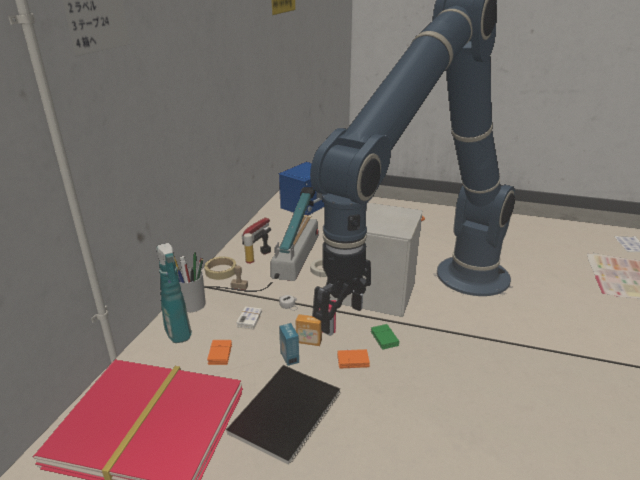

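Side view: the blue return box is at about (305,188). The candidates for the bundle are the white-printed flat block (249,317), the orange ones (220,351) and (353,358), and the green one (385,336). The white one fits the description. The counter is at about (288,300) and the stamp at about (240,278). I'll confirm with an enlarged crop.

```bash
cat > h.py <<'E'
from station import monitor, grab_frame, camera_model, manip
import cv2, numpy as np
from scipy.spatial.transform import Rotation as R
def ray(n,px,z,cm=None):
    c=cm or camera_model(n);V=c["view"];M=c["mtx"]
    d=np.array([(px[0]-M[0,2])/M[0,0],-(px[1]-M[1,2])/M[1,1],-1.])
    o=-V[:3,:3].T@V[:3,3];d=V[:3,:3].T@d
    return o+d*(z-o[2])/d[2]
def proj(n,p,cm=None):
    c=cm or camera_model(n);V=c["view"];M=c["mtx"];q=V[:3,:3]@np.asarray(p)+V[:3,3]
    return M[0,2]+M[0,0]*q[0]/-q[2],M[1,2]-M[1,1]*q[1]/-q[2]
E
python3 - <<'E'
from h import *
a=cv2.imread("pics/side.png")
c1=cv2.resize(a[150:225,265:365],None,fx=4,fy=4,interpolation=2)
c2=cv2.resize(a[260:335,215:315],None,fx=4,fy=4,interpolation=2)
cv2.imwrite("pics/crop.png",np.hstack([c1,c2]))
print(ray("side",(249,317),.015),ray("scene",(217,269),.015),ray("side",(288,300),.015),ray("side",(240,285),.0), ray("side",(303,213),0),ray("scene",(375,218),0))
E
```

```text
[0.54834108 0.40436161 0.015     ] [0.54200999 0.39864924 0.015     ] [0.47774515 0.30373963 0.015     ] [0.64531504 0.25516363 0.        ] [ 0.62640989 -0.25383341  0.        ] [ 0.62515847 -0.26668553  0.        ]
```

View pics/crop.png

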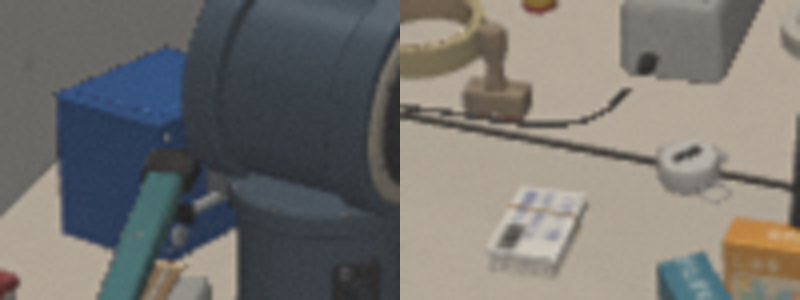

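The crop confirms it: white, banded, printed, with its top corners in the crop at about (520,188), (588,194), (555,262) and (490,250). The left crop shows the blue box, partly hidden by the arm. Next I'll work out the bundle pose and a hover.

```bash
cat >> h.py <<'E'
def plan(p,yaw_y=None,Rt=None):
    """shift (tool m) and rotvec (deg) to TCP p with tool y along world angle yaw_y, pointing down"""
    s=monitor.read_state();R0=R.from_quat(s["orientation"])
    if Rt is None:
        best=None
        for k in(0,np.pi):
            a=yaw_y+k;y=np.array([np.cos(a),np.sin(a),0]);z=np.array([0,0,-1.]);x=np.cross(y,z)
            r=R.from_matrix(np.c_[x,y,z]);v=(R0.inv()*r).as_rotvec(degrees=True)
            if best is None or np.linalg.norm(v)<np.linalg.norm(best):best=v
    else:best=(R0.inv()*Rt).as_rotvec(degrees=True)
    print("shift",np.round(R0.inv().apply(np.asarray(p)-s["tool_pos"]),4),"turn",np.round(best,2),"t",s["time_s"])
E
python3 - <<'E'
from h import *
c=[(215+(x-400)/4,260+y/4) for x,y in[(520,188),(588,194),(555,262),(490,250)]]
P=np.array([ray("side",p,.016)[:2] for p in c]);print(P,P.mean(0))
for i in range(4):
    d=P[(i+1)%4]-P[i];print(np.hypot(*d),np.degrees(np.arctan2(d[1],d[0])))
d=P[0]-P[3]+P[1]-P[2];a=np.arctan2(d[1],d[0]);print(np.degrees(a))
V=camera_model("wrist")["view"];print("wristcam",-V[:3,:3].T@V[:3,3],"look",-V[2,:3])
plan([P.mean(0)[0],P.mean(0)[1],.20],a+np.pi/2)
# grey box
print(ray("scene",(357,312),0),ray("scene",(300,327),0),ray("side",(418,225),.2),ray("side",(405,308),0))
E
```

```text
[[0.57597751 0.36873249]
 [0.52988154 0.36158605]
 [0.52166713 0.43423266]
 [0.56639736 0.43520391]] [0.54848089 0.39993878]
0.04664664560769399 -171.1873633161683
0.0731095526979966 96.45123643500936
0.04474077395232455 1.24389293615513
0.06715823310315437 -81.79876126376294
-82.71089008130471
wristcam [0.16897049 0.65658909 0.37382781] look [ 0.27421369 -0.10528577 -0.95588794]
shift [-0.3709 -0.1059  0.0306] turn [-9.000e-02  6.000e-02  6.193e+01] t 0.1
[0.17289808 0.08568181 0.        ] [0.18701575 0.26901536 0.        ] [0.16638639 0.11683065 0.2       ] [0.16878396 0.22589765 0.        ]
```

The manual's scale: shifts go in shares of 0.8 m and turns go in shares of 4 rad. Converting my numbers, -0.371 m / 0.8 = -0.4638, -0.19 m / 0.8 = -0.2375, 62 degrees / 229.1831 = 0.2705.

>>> {"name": "jog_arm", "arguments": {
  "series": "0.085 -0.2375 -0.0625 0.0125 0 0 0.1353; 0.085 -0.2375 -0.0625 0.0125 0 0 0.1353; 0.085 -0.2375 -0.0625 0.0125 0 0 0.1353; 0.085 -0.2375 -0.0625 0.0125 0 0 0.1353; 0.085 -0.4638 -0.1325 0.025 0 0 0.2705; 0.085 -0.4638 -0.1325 0.025 0 0 0.2705; 0.085 -0.4638 -0.1325 0.025 0 0 0.2705; 0.085 -0.4638 -0.1325 0.025 0 0 0.2705; 0.085 -0.4638 -0.1325 0.025 0 0 0.2705; 0.085 -0.4638 -0.1325 0.025 0 0 0.2705; 0.085 -0.4638 -0.1325 0.025 0 0 0.2705; 0.085 -0.4638 -0.1325 0.025 0 0 0.2705"
}}

```text
time_s: 1.3
tool_pos: [0.5472, 0.4021, 0.2111]
orientation: [0.66, 0.751, -0.0, -0.001]
force: [-0.2, -0.5, 0.7]
width: 0.995
finger_force: 0.0
```

```bash
python3 - <<'E'
from h import *
s=monitor.read_state();print(s["tool_pos"],s["orientation"],s["joints"],s["time_s"])
cm=camera_model("wrist");np.savez("w1.npz",**cm)
a=grab_frame("wrist")[:,:,::-1];cv2.imwrite("pics/w1.png",a)
b=grab_frame("side")[:,:,::-1];cv2.imwrite("pics/side2.png",b);
d=grab_frame("scene")[:,:,::-1];cv2.imwrite("pics/scene2.png",d)
A=cv2.resize(a,(400,300),interpolation=cv2.INTER_AREA)
B=cv2.resize(b[140:240,260:393],(400,300),interpolation=2)
D=cv2.resize(d[160:280,330:490],(400,300),interpolation=2)
cv2.imwrite("pics/m2.png",np.vstack([np.hstack([A,B]),np.hstack([D,cv2.resize(b,(400,300))])]))
E
```

```text
[0.54715776 0.40206608 0.21114165] [ 6.59974509e-01  7.51287711e-01 -8.12852869e-05 -6.45512842e-04] [-0.87805619  0.4967149   0.26681685  1.55897303 -0.14244749  1.10537241
 -0.44866681] 1.3
```

View pics/m2.png

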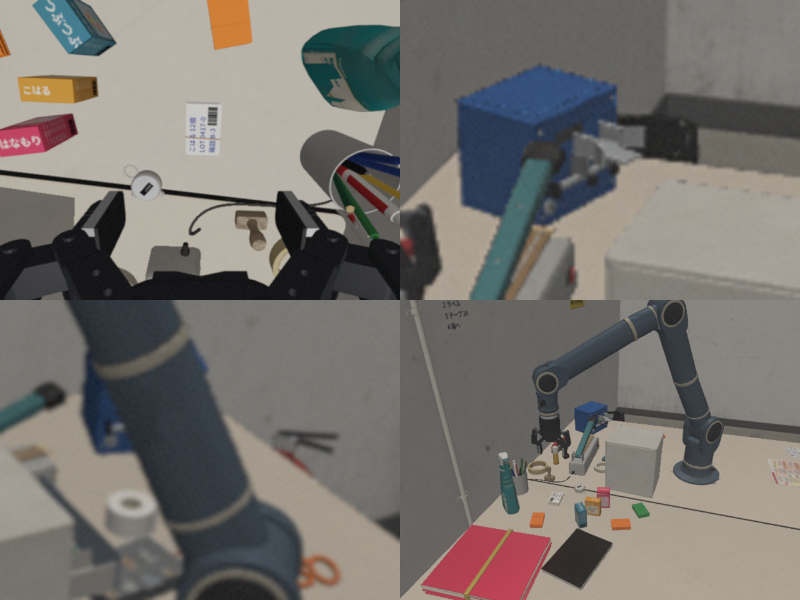

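Wrist view: the bundle is at about (325,206) full-size, clear of the stamp (400,360) and counter (233,295). Side view: the blue box is now fully visible at about (305,188), with the throat on its right (−x) face. Next I'll fit both.

```bash
python3 - <<'E'
from h import *
cm=dict(np.load("w1.npz"));a=cv2.imread("pics/w1.png")
roi=a[140:270,270:390];hsv=cv2.cvtColor(roi,cv2.COLOR_BGR2HSV)
print("table px",hsv[10,10],"bundle",hsv[66,58])
for t in (30,24,):
    m=((hsv[:,:,1]<t)&(hsv[:,:,2]>150)).astype(np.uint8)*255
    m=cv2.morphologyEx(m,cv2.MORPH_CLOSE,np.ones((9,9)));cs,_=cv2.findContours(m,0,2);c=max(cs,key=cv2.contourArea)
    bx=cv2.boxPoints(cv2.minAreaRect(c))+[270,140]
    P=np.array([ray("wrist",p,.0155,cm)[:2] for p in bx]);print(bx,P.round(4),P.mean(0))
    for i in(0,1):
        d=P[i+1]-P[i];print(np.hypot(*d),np.degrees(np.arctan2(d[1],d[0])))
# box top corners
b=cv2.imread("pics/side2.png");h=cv2.cvtColor(b,cv2.COLOR_BGR2HSV)
m=cv2.inRange(h,(100,140,40),(125,255,255))[140:240,260:393]
cs,_=cv2.findContours(m,0,2);c=max(cs,key=cv2.contourArea)
print(cv2.approxPolyDP(cv2.convexHull(c),2,True)[:,0]+[260,140])
T=[ray("side",p,.146)[:2] for p in[(279.3,172.3),(307.7,162),(332.3,170),(304.3,182)]];T=np.array(T);print(T.round(4),T.mean(0))
for i in range(4):
    d=T[(i+1)%4]-T[i];print(np.hypot(*d),np.degrees(np.arctan2(d[1],d[0])))
E
```

```text
table px [ 20  21 182] bundle [117  28 174]
[[270. 140.]
 [389. 140.]
 [389. 269.]
 [270. 269.]] [[0.5005 0.4443]
 [0.5951 0.4567]
 [0.6148 0.3472]
 [0.511  0.3336]] [0.55533819 0.39544035]
0.09536884984987473 7.452478457058636
0.11122146864993075 -79.76748883784819
[[270. 140.]
 [389. 140.]
 [389. 269.]
 [270. 269.]] [[0.5005 0.4443]
 [0.5951 0.4567]
 [0.6148 0.3472]
 [0.511  0.3336]] [0.55533819 0.39544035]
0.09536884984987473 7.452478457058636
0.11122146864993075 -79.76748883784819
[[328 168]
 [306 180]
 [281 174]
 [305 163]]
[[ 0.7203 -0.268 ]
 [ 0.6551 -0.4015]
 [ 0.5406 -0.347 ]
 [ 0.6023 -0.2064]] [ 0.62956494 -0.30571339]
0.1486599102048093 -116.04364906517169
0.12684609989375492 154.51962680107775
0.1535836424437602 66.28747632056131
0.13313425028930115 -27.57145100614271
```

```bash
python3 - <<'E'
from h import *
cm=dict(np.load("w1.npz"));a=cv2.imread("pics/w1.png").astype(int)
roi=a[140:270,270:390];d=roi[:,:,0]-roi[:,:,2]
m=(d>-6).astype(np.uint8)*255
m=cv2.morphologyEx(cv2.morphologyEx(m,2,np.ones((3,3))),cv2.MORPH_CLOSE,np.ones((9,9)));cs,_=cv2.findContours(m,0,2);c=max(cs,key=cv2.contourArea)
bx=cv2.boxPoints(cv2.minAreaRect(c))+[270,140]
P=np.array([ray("wrist",p,.0155,cm)[:2] for p in bx]);print(bx,P.round(4),P.mean(0))
for i in(0,1):
    e=P[i+1]-P[i];print(np.hypot(*e),np.degrees(np.arctan2(e[1],e[0])))
E
```

```text
[[298. 165.]
 [354. 165.]
 [354. 247.]
 [298. 247.]] [[0.525  0.4274]
 [0.5703 0.4333]
 [0.5811 0.3634]
 [0.5331 0.3571]] [0.55239383 0.39531076]
0.045670410372695966 7.456680618895941
0.07070547123331085 -81.18281696957189
```

```bash
python3 - <<'E'
from h import *
plan([.554,.372,.003],np.radians(6.3))
E
```

```text
shift [-0.03    0.0024  0.2083] turn [-0.01 -0.03  1.04] t 1.45
```

Converted, 0.207 m / 0.8 = 0.2588, 0.04 m / 0.8 = 0.05, 1 degrees / 229.1831 = 0.0044.

>>> {"name": "jog_arm", "arguments": {
  "series": "0.085 -0.0375 0.0025 0.05 0 0 0.0044; 0.085 -0.0375 0.0025 0.1063 0 0 0.0044; 0.085 -0.0375 0.0025 0.1625 0 0 0.0044; 0.085 -0.0375 0.0025 0.2063 0 0 0.0044; 0.085 -0.0375 0.0025 0.2313 0 0 0.0044; 0.085 -0.0375 0.0025 0.2475 0 0 0.0044; 0.085 -0.0375 0.0025 0.2588 0 0 0.0044; 0.085 -0.0375 0.0025 0.2588 0 0 0.0044; 0.085 -0.0375 0.0025 0.2588 0 0 0.0044; 0.04 -0.0375 0.0025 0.2588 0 0 0.0044; 0.04 -0.0375 0.0025 0.2588 0 0 0.0044; 0.04 -0.0375 0.0025 0.2588 0 0 0.0044; 0.04 -0.0375 0.0025 0.2588 0 0 0.0044; 0.04 -0.0375 0.0025 0.2588 0 0 0.0044; 0.04 -0.0375 0.0025 0.2588 0 0 0.0044; 0.04 -0.0375 0.0025 0.2588 0 0 0.0044",
  "newtons": 35
}}

```text
time_s: 3.05
tool_pos: [0.5551, 0.3712, 0.0053]
orientation: [0.668, 0.744, 0.001, 0.0]
force: [-0.9, -0.6, 5.6]
width: 0.512
finger_force: 36.7
```

Converted, -0.345 m / 0.8 = -0.4313, -0.31 m / 0.8 = -0.3875.

>>> {"name": "jog_arm", "arguments": {
  "series": "0.04 0 0 -0.025 0 0 0; 0.04 0 0 -0.075 0 0 0; 0.04 0 0 -0.1375 0 0 0; 0.04 0 0 -0.2 0 0 0; 0.04 0 0 -0.2625 0 0 0; 0.04 0 0 -0.325 0 0 0; 0.04 0 0 -0.3875 0 0 0; 0.04 0 0 -0.4313 0 0 0; 0.04 0 0 -0.4313 0 0 0; 0.04 0 0 -0.4313 0 0 0"
}}

```text
time_s: 4.05
tool_pos: [0.5544, 0.3707, 0.3495]
orientation: [0.668, 0.744, 0.0, -0.0]
force: [-0.1, 0.1, -1.0]
width: 0.514
finger_force: 36.1
```

```bash
python3 - <<'E'
from h import *
s=monitor.read_state();print(s["tool_pos"],s["force"],s["width"]*.0854,s["joints"])
for z in(.2,.24,.28,.32):print(z,[ray("side",p,z)[:2].round(3) for p in[(418,225),(367,207),(423,206)]],ray("scene",(357,250),z)[:2].round(3))
plan([.44,-.211,.25],np.radians(-26.5-90))
E
```

```text
[0.55442421 0.37069169 0.349491  ] [-0.08514325  0.09502937 -0.9916973 ] 0.04389630442094361 [-0.86160797  0.39081909  0.30429671  1.40558658 -0.11726222  1.36218445
 -0.44632973]
0.2 [array([0.166, 0.117]), array([0.323, 0.045]), array([ 0.169, -0.009])] [0.209 0.079]
0.24 [array([0.159, 0.196]), array([0.306, 0.129]), array([0.162, 0.078])] [0.159 0.112]
0.28 [array([0.152, 0.276]), array([0.289, 0.213]), array([0.154, 0.166])] [0.108 0.146]
0.32 [array([0.145, 0.355]), array([0.272, 0.297]), array([0.147, 0.253])] [0.058 0.179]
shift [-0.566  -0.1767  0.0991] turn [ 4.000e-02 -2.000e-02 -5.729e+01] t 4.05
```

Converted, -0.566 m / 0.8 = -0.7075, -0.177 m / 0.8 = -0.2213, 123 degrees / 229.1831 = 0.5367.

>>> {"name": "jog_arm", "arguments": {
  "series": "0.04 -0.7075 -0.2213 0 0 0 0.5367; 0.04 -0.7075 -0.2213 0 0 0 0.5367; 0.04 -0.7075 -0.2213 0 0 0 0.5367; 0.04 -0.7075 -0.2213 0 0 0 0.5367; 0.04 -0.7075 -0.2213 0 0 0 0.5367; 0.04 -0.7075 -0.2213 0 0 0 0.5367; 0.04 -0.7075 -0.2213 0 0 0 0.5367; 0.04 -0.7075 -0.2213 0 0 0 0.5367; 0.04 -0.7075 -0.2213 0 0 0 0.5367; 0.04 -0.7075 -0.2213 0 0 0 0.5367; 0.04 -0.7075 -0.2213 0 0 0 0.5367; 0.04 -0.7075 -0.2213 0 0 0 0.5367; 0.04 -0.7075 -0.2213 0 0 0 0.5367; 0.04 -0.7075 -0.2213 0.0375 0 0 0.5367; 0.04 -0.7075 -0.2213 0.075 0 0 0.5367; 0.04 -0.7075 -0.2213 0.1125 0 0 0.5367; 0.04 -0.7075 -0.2213 0.125 0 0 0.5367; 0.04 -0.7075 -0.2213 0.125 0 0 0.5367; 0.04 -0.7075 -0.2213 0.125 0 0 0.5367; 0.04 -0.7075 -0.2213 0.125 0 0 0.5367"
}}

```text
time_s: 6.05
tool_pos: [0.4406, -0.2114, 0.2504]
orientation: [0.973, -0.232, 0.001, -0.0]
force: [0.2, -0.8, 0.6]
width: 0.512
finger_force: 36.1
```

```bash
python3 - <<'E'
from h import *
s=monitor.read_state();print(s["joints"])
cm=camera_model("wrist");np.savez("w2.npz",**cm)
a=grab_frame("wrist")[:,:,::-1];cv2.imwrite("pics/w2.png",a)
E
```

```text
[-0.40305082  0.17526632  0.87956903  1.97634635 -0.15572956  1.0558516
 -1.49232781]
```

View pics/w2.png

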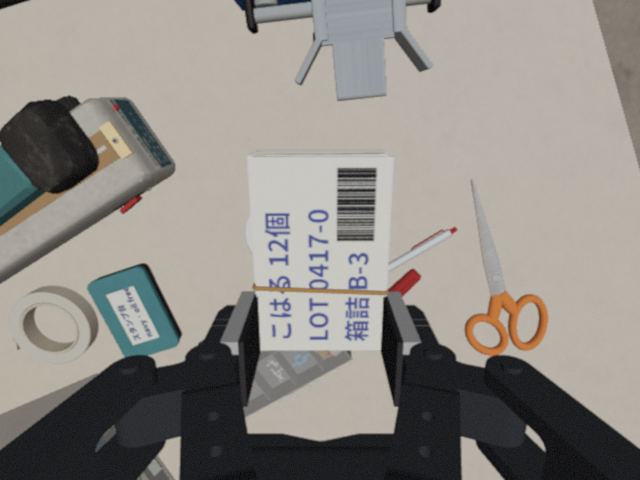

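The bundle is held by its rear end and leads towards the throat. The throat's tongue end is at about (338–386, 98) and the cheek tips are at about (300,82) and (428,67). I'll enlarge that region for exact corners.

```bash
python3 - <<'E'
import cv2
a=cv2.imread("pics/w2.png");cv2.imwrite("pics/c2.png",cv2.resize(a[0:110,235:445],(800,419),interpolation=cv2.INTER_CUBIC))
E
```

```text
(no output)
```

View pics/c2.png

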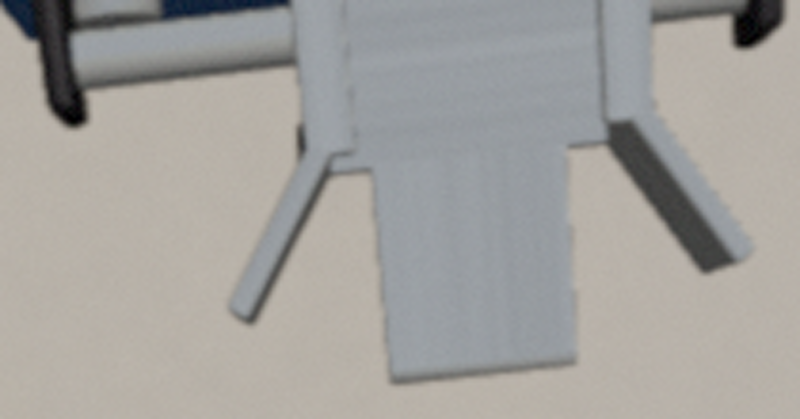

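```bash
python3 - <<'E'
from h import *
cm=dict(np.load("w2.npz"));k=210/800
def P(x,y,z):return ray("wrist",(235+x*k,y*k),z,cm)[:2]
TL,TR,BL,BR=P(392,376,.095),P(575,358,.095),P(374,168,.095),P(568,146,.095)
L,Rr=P(250,320,.117),P(731,263,.117);l,r=P(352,150,.117),P(607,121,.117)
ang=lambda d:np.degrees(np.arctan2(d[1],d[0]))
print("tongue w",np.hypot(*(TL-TR)),np.hypot(*(BL-BR)),"len",np.hypot(*((BL+BR-TL-TR)/2)))
print("head tongue",ang((BL+BR)-(TL+TR)),"perp",ang(TL-TR)-90,ang(BL-BR)-90,ang(L-Rr)-90,ang(l-r)-90)
print("cheek w",np.hypot(*(L-Rr)),np.hypot(*(l-r)),"dist",np.hypot(*((l+r-L-Rr)/2)),"head",ang(l+r-L-Rr))
print("mids",(TL+TR)/2,(BL+BR)/2,(L+Rr)/2,(l+r)/2)
# bundle corners in image; top face
s=monitor.read_state();zt=s["tool_pos"][2]-.0053+.0155
B=np.array([ray("wrist",p,zt,cm)[:2] for p in[(249,157),(392,157),(383,350),(260,350)]]);print(B.round(4),ang(B[0]-B[3]),ang(B[1]-B[2]),np.hypot(*(B[0]-B[1])),np.hypot(*(B[0]-B[3])))
x=R.from_quat(s["orientation"]).as_matrix();print("tool x head",ang(x[:2,0]),"lead mid in tool",x[:2,:2].T@((B[0]+B[1])/2-s["tool_pos"][:2]),"rear",x[:2,:2].T@((B[2]+B[3])/2-s["tool_pos"][:2]))
E
```

```text
tongue w 0.0329999824240511 0.033767891425662284 len 0.034789338892072884
head tongue -21.465333073165134 perp -21.38605975196218 -20.797735599282774 -20.380092314885587 -20.802100555217123
cheek w 0.07939345033983722 0.04096370644486049 dist 0.023575991261280932 head -21.054245443866822
mids [ 0.49986252 -0.27415983] [ 0.53223884 -0.28689058] [ 0.51063523 -0.27795714] [ 0.53263731 -0.28642686]
[[ 0.5034 -0.2186]
 [ 0.4828 -0.2594]
 [ 0.4198 -0.2279]
 [ 0.4402 -0.1874]] -26.32274741373467 -26.52835354596179 0.04562250272869154 0.07052193000806542
tool x head -26.778542390438705 lead mid in tool [0.05935166 0.00101377] rear [-0.01115626  0.00144806]
```

```bash
cat >> h.py <<'E'
A=np.radians(-21.1);U=np.array([np.cos(A),np.sin(A)]);N=np.array([-U[1],U[0]])
def world(lead_s,lat,z,off=.0594):  # lead_s: bundle lead end s before window, lat: TCP left of throat line
    return np.r_[U*(.645+lead_s-off)+N*(-.0757+lat),z]
def where():
    s=monitor.read_state();p=s["tool_pos"][:2];x=R.from_quat(s["orientation"]).as_matrix()[:2,0]
    print("t",s["time_s"],"tcp s %.4f lat %.4f z %.4f head %.2f"%(p@U-.645,p@N+.0757,s["tool_pos"][2],np.degrees(np.arctan2(x[1],x[0]))),
      "F u,n,z",np.round([s["force"][:2]@U,s["force"][:2]@N,s["force"][2]],2),"M",s["moment"].round(2),"w %.4f"%(s["width"]*.0854))
E
python3 - <<'E'
from h import *
where();plan(world(-.095,.0012,.1018),Rt=R.from_matrix(np.c_[np.r_[U,0],np.r_[-N,0],[0,0,-1]]))
E
```

```text
t 6.1 tcp s -0.1579 lat 0.0371 z 0.2504 head -26.78 F u,n,z [-1.1  0.5 -0.8] M [0.04 0.05 0.05] w 0.0441
shift [0.0067 0.0355 0.1486] turn [-0.04 -0.13 -5.68] t 6.1
```

Converted, 0.1485 m / 0.8 = 0.1856, 0.13 m / 0.8 = 0.1625, -5.7 degrees / 229.1831 = -0.0249.

>>> {"name": "jog_arm", "arguments": {
  "series": "0.04 0.0088 0.0444 0.05 0 0 -0.0249; 0.04 0.0088 0.0444 0.1 0 0 -0.0249; 0.04 0.0088 0.0444 0.1375 0 0 -0.0249; 0.04 0.0088 0.0444 0.1625 0 0 -0.0249; 0.04 0.0088 0.0444 0.1788 0 -0.0004 -0.0249; 0.04 0.0088 0.0444 0.1856 0 -0.0004 -0.0249; 0.04 0.0088 0.0444 0.1856 0 -0.0004 -0.0249; 0.04 0.0088 0.0444 0.1856 0 -0.0004 -0.0249; 0.04 0.0088 0.0444 0.1856 0 -0.0004 -0.0249"
}}

```text
time_s: 7.0
tool_pos: [0.4309, -0.2461, 0.1018]
orientation: [0.983, -0.183, 0.0, -0.0]
force: [-0.7, 0.0, -0.7]
width: 0.511
finger_force: 36.1
```

```bash
python3 - <<'E'
from h import *
where()
cm=camera_model("wrist");np.savez("w3.npz",**cm)
a=grab_frame("wrist")[:,:,::-1];cv2.imwrite("pics/w3.png",a)
cv2.imwrite("pics/c3.png",cv2.resize(a[0:375,160:480],(640,600)[:2] if 0 else (512,600),interpolation=cv2.INTER_CUBIC))
E
```

```text
t 7.0 tcp s -0.1544 lat 0.0012 z 0.1018 head -21.07 F u,n,z [-0.64 -0.23 -0.72] M [-0.03 -0.04  0.01] w 0.0437
```

View pics/c3.png

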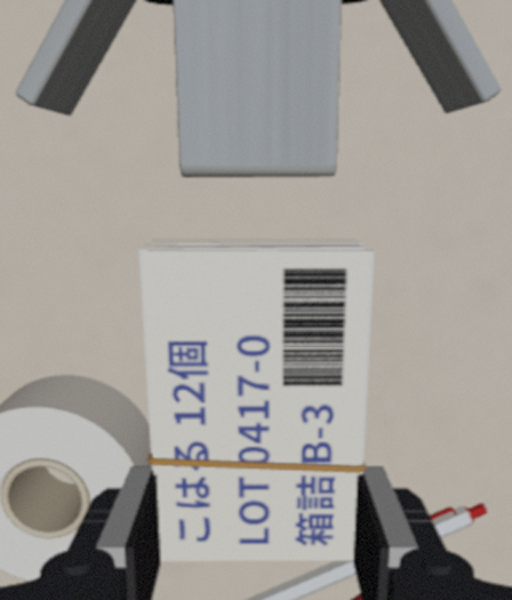

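Aligned: bundle centre column ≈257, throat tongue and cheeks ≈258. Easing in.

Converted, 0.048 m / 0.8 = 0.06, 0.046 m / 0.8 = 0.0575.

>>> {"name": "jog_arm", "arguments": {
  "series": "0.04 0.0125 0 0 0 0 0; 0.04 0.025 0 0 0 0 0; 0.04 0.035 0 0 0 0 0; 0.04 0.0425 0 0 0 0 0; 0.04 0.0488 0 0 0 0 0; 0.04 0.0538 0 0 0 0 0; 0.04 0.0575 0 0 0 0 0; 0.04 0.06 0 0 0 0 0; 0.04 0.06 0 0 0 0 0"
}}

```text
time_s: 7.95
tool_pos: [0.475, -0.2631, 0.1006]
orientation: [0.983, -0.183, -0.001, -0.0]
force: [0.7, -1.1, -0.8]
width: 0.515
finger_force: 36.1
```

```bash
python3 -c "
from h import *
where()"
```

```text
t 7.95 tcp s -0.1072 lat 0.0012 z 0.1006 head -21.09 F u,n,z [ 1.08 -0.8  -0.77] M [ 0.02 -0.05 -0.02] w 0.0440
```

>>> {"name": "jog_arm", "arguments": {
  "series": "0.04 0.0013 0 -0.0013 0 0 0; 0.04 0.0025 0 -0.0013 0 0 0; 0.04 0.0038 0 -0.0013 0 0 0; 0.04 0.005 0 -0.0013 0 0 0; 0.04 0.0063 0 -0.0013 0 0 0; 0.04 0.0075 0 -0.0013 0 0 0; 0.04 0.0075 0 -0.0013 0 0 0"
}}

```text
time_s: 8.65
tool_pos: [0.4806, -0.2653, 0.1016]
orientation: [0.983, -0.183, -0.001, -0.0]
force: [0.1, -0.1, -0.8]
width: 0.512
finger_force: 36.1
```

```bash
python3 -c "
from h import *
where()"
```

```text
t 8.65 tcp s -0.1011 lat 0.0012 z 0.1016 head -21.08 F u,n,z [ 0.14 -0.04 -0.82] M [-0.02  0.04 -0.01] w 0.0437
```

Converted, 0.01 m / 0.8 = 0.0125, 0.001 m / 0.8 = 0.0013.

>>> {"name": "jog_arm", "arguments": {
  "series": "0.04 0.0013 0 0 0 0 0; 0.04 0.0031 0 0 0 0 0; 0.04 0.005 0 0 0 0 0; 0.04 0.0069 0 0 0 0 0; 0.04 0.0088 0 0 0 0 0; 0.04 0.0106 0 0 0 0 0; 0.04 0.0125 0 0 0 0 0; 0.04 0.0125 0 0 0 0 0"
}}

```text
time_s: 9.45
tool_pos: [0.49, -0.2689, 0.1016]
orientation: [0.983, -0.183, -0.001, -0.0]
force: [0.4, 0.3, -0.4]
width: 0.513
finger_force: 36.1
```

```bash
python3 -c "
from h import *
where()"
```

```text
t 9.45 tcp s -0.0911 lat 0.0012 z 0.1016 head -21.08 F u,n,z [ 0.24  0.39 -0.4 ] M [ 0.05  0.01 -0.01] w 0.0438
```

Converted, 0.0045 m / 0.8 = 0.0056, 0.003 m / 0.8 = 0.0038.

>>> {"name": "jog_arm", "arguments": {
  "series": "0.04 0.0019 0 0 0 0 0; 0.04 0.0038 0 0 0 0 0; 0.04 0.0056 0 0 0 0 0; 0.04 0.0056 0 0.0009 0 0 0; 0.04 0.0056 0 0.0013 0 0 0; 0.085 0.0056 0 0.0013 0 0 0; 0.085 0.0056 0 0.0013 0 0 0; 0.085 0.0056 0 0.0013 0 0 0; 0.085 0.0056 0 0.0013 0 0 0; 0.085 0.0056 0 0.0013 0 0 0; 0.085 0.0056 0 0.0013 0 0 0; 0.085 0.0056 0 0.0013 0 0 0"
}}

```text
time_s: 10.65
tool_pos: [0.494, -0.2705, 0.1006]
orientation: [0.983, -0.183, -0.001, -0.0]
force: [-1.2, 0.3, 0.5]
width: 0.995
finger_force: 0.0
```

```bash
python3 -c "
from h import *
where();a=grab_frame('wrist')[:,:,::-1];cv2.imwrite('pics/c4.png',cv2.resize(a,(512,384)))"
```

```text
t 10.65 tcp s -0.0868 lat 0.0012 z 0.1006 head -21.09 F u,n,z [-1.18 -0.17  0.51] M [-0.05  0.01  0.  ] w 0.0850
```

View pics/c4.png

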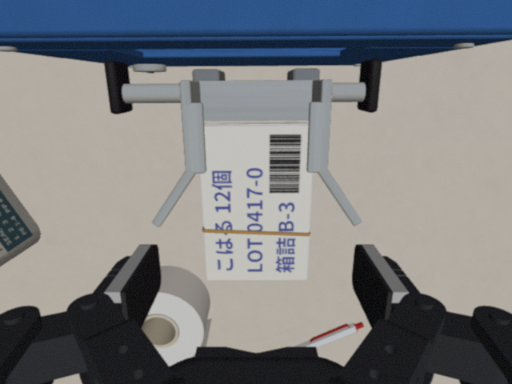

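The bundle lies square in the throat channel, with its leading end at about (258,122), and it's released. Backing off to close the fingers.

Converted, -0.036 m / 0.8 = -0.045, -0.025 m / 0.8 = -0.0313.

>>> {"name": "jog_arm", "arguments": {
  "series": "0.085 -0.015 0 0 0 0 0; 0.085 -0.0313 0 0 0 0 0; 0.085 -0.045 0 0 0 0 0; 0.085 -0.045 0 0 0 0 0; 0 -0.045 0 0 0 0 0; 0 -0.045 0 0 0 0 0; 0 -0.045 0 0 0 0 0; 0 -0.045 0 0 0 0 0; 0 -0.045 0 0 0 0 0; 0 -0.045 0 0 0 0 0; 0 -0.045 0 0 0 0 0; 0 -0.045 0 0 0 0 0; 0 -0.045 0 0 0 0 0; 0 -0.045 0 0 0 0 0",
  "newtons": 30
}}

```text
time_s: 12.1
tool_pos: [0.4604, -0.2576, 0.1007]
orientation: [0.983, -0.183, -0.001, -0.0]
force: [-0.2, 0.2, 0.2]
width: 0.003
finger_force: 0.0
```

```bash
python3 -c "
from h import *
where()"
```

```text
t 12.1 tcp s -0.1228 lat 0.0011 z 0.1007 head -21.08 F u,n,z [-0.29  0.1   0.18] M [-0.01 -0.04 -0.01] w 0.0003
```

Converted, 0.027 m / 0.8 = 0.0338, 0.011 m / 0.8 = 0.0138.

>>> {"name": "jog_arm", "arguments": {
  "series": "0 0.0038 0 0 0 0 0; 0 0.0075 0 0 0 0 0; 0 0.0113 0 0 0 0 0; 0 0.0138 0 0 0 0 0; 0 0.0163 0 0 0 0 0; 0 0.0188 0 0 0 0 0; 0 0.0213 0 0 0 0 0; 0 0.0238 0 0 0 0 0; 0 0.0263 0 0 0 0 0; 0 0.0288 0 0 0 0 0; 0 0.0313 0 0 0 0 0; 0 0.0338 0 0 0 0 0"
}}

```text
time_s: 13.3
tool_pos: [0.4858, -0.2673, 0.1006]
orientation: [0.983, -0.183, -0.001, -0.0]
force: [-0.6, 0.7, -1.1]
width: -0.0
finger_force: 0.1
```

```bash
python3 -c "
from h import *
where()"
```

```text
t 13.3 tcp s -0.0956 lat 0.0012 z 0.1006 head -21.08 F u,n,z [-0.83  0.47 -1.05] M [0.   0.01 0.07] w -0.0000
```

>>> {"name": "jog_arm", "arguments": {
  "series": "0 0.0025 0 0 0 0 0; 0 0.005 0 0 0 0 0; 0 0.0075 0 0 0 0 0; 0 0.01 0 0 0 0 0; 0 0.0125 0 0 0 0 0; 0 0.015 0 0 0 0 0; 0 0.0175 0 0 0 0 0; 0 0.02 0 0 0 0 0; 0 0.0225 0 0 0 0 0; 0 0.025 0 0 0 0 0; 0 0.0275 0 0 0 0 0; 0 0.03 0 0 0 0 0; 0 0.0325 0 0 0 0 0; 0 0.035 0 0 0 0 0; 0 0.0375 0 0 0 0 0"
}}

```text
time_s: 14.8
tool_pos: [0.5137, -0.2781, 0.1006]
orientation: [0.983, -0.183, -0.001, -0.0]
force: [-0.7, -0.8, 0.6]
width: -0.003
finger_force: 0.3
```

```bash
python3 -c "
from h import *
where();a=grab_frame('wrist')[:,:,::-1];cv2.imwrite('pics/c5.png',cv2.resize(a,(512,384)))"
```

```text
t 14.8 tcp s -0.0656 lat 0.0012 z 0.1006 head -21.09 F u,n,z [-0.36 -0.99  0.63] M [0.04 0.08 0.01] w -0.0003
```

View pics/c5.png

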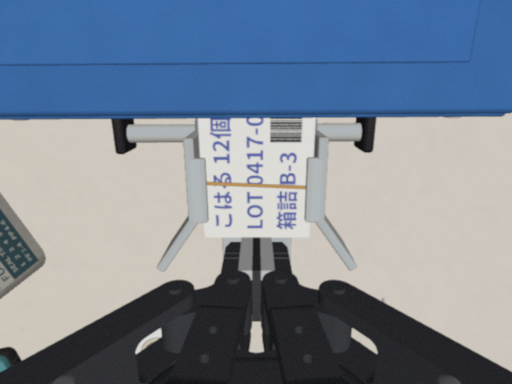

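The bundle is well into the channel and the fingertips are centred behind it. Continuing, through the flap.

Converted, 0.038 m / 0.8 = 0.0475, 0.036 m / 0.8 = 0.045.

>>> {"name": "jog_arm", "arguments": {
  "series": "0 0.0025 0 0 0 0 0; 0 0.005 0 0 0 0 0; 0 0.0075 0 0 0 0 0; 0 0.01 0 0 0 0 0; 0 0.0125 0 0 0 0 0; 0 0.015 0 0 0 0 0; 0 0.0175 0 0 0 0 0; 0 0.02 0 0 0 0 0; 0 0.0225 0 0 0 0 0; 0 0.025 0 0 0 0 0; 0 0.0275 0 0 0 0 0; 0 0.03 0 0 0 0 0; 0 0.0325 0 0 0 0 0; 0 0.035 0 0 0 0 0; 0 0.0375 0 0 0 0 0; 0 0.04 0 0 0 0 0; 0 0.0425 0 0 0 0 0; 0 0.045 0 0 0 0 0; 0 0.0475 0 0 0 0 0"
}}

```text
time_s: 16.75
tool_pos: [0.5499, -0.2919, 0.1006]
orientation: [0.983, -0.183, -0.0, 0.0]
force: [0.2, 0.3, -0.3]
width: 0.004
finger_force: 0.0
```

```bash
python3 -c "
from h import *
where();a=grab_frame('wrist')[:,:,::-1];cv2.imwrite('pics/c6.png',cv2.resize(a,(512,384)))"
```

```text
t 16.75 tcp s -0.0268 lat 0.0014 z 0.1006 head -21.07 F u,n,z [ 0.11  0.39 -0.31] M [ 0.03 -0.02 -0.02] w 0.0003
```

View pics/c6.png

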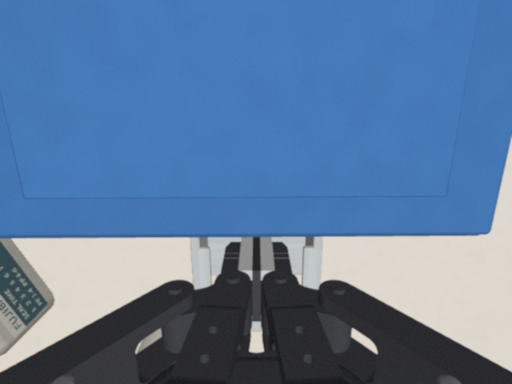

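>>> {"name": "jog_arm", "arguments": {
  "series": "0 0.0019 0 0 0 0 0; 0 0.0038 0 0 0 0 0; 0 0.0056 0 0 0 0 0; 0 0.0075 0 0 0 0 0; 0 0.0094 0 0 0 0 0; 0 0.0106 0 0 0 0 0; 0 0.0106 0 0 0 0 0"
}}

```text
time_s: 17.5
tool_pos: [0.5571, -0.2948, 0.1005]
orientation: [0.983, -0.183, -0.001, -0.0]
force: [0.7, -0.3, -0.2]
width: 0.001
finger_force: 0.0
```

```bash
python3 -c "
from h import *
where()"
```

```text
t 17.5 tcp s -0.0191 lat 0.0012 z 0.1005 head -21.08 F u,n,z [ 0.73 -0.01 -0.2 ] M [0.   0.   0.02] w 0.0001
```

Converted, 0.004 m / 0.8 = 0.005, 0.001 m / 0.8 = 0.0013.

>>> {"name": "jog_arm", "arguments": {
  "series": "0 0.0013 0 0 0 0 0; 0 0.0025 0 0 0 0 0; 0 0.0038 0 0 0 0 0; 0 0.005 0 0 0 0 0; 0 0.005 0 0 0 0 0; 0 0.005 0 0 0 0 0"
}}

```text
time_s: 18.1
tool_pos: [0.5607, -0.2962, 0.1005]
orientation: [0.983, -0.183, -0.001, -0.0]
force: [-0.4, -0.5, 0.1]
width: -0.002
finger_force: 0.0
```

```bash
python3 -c "
from h import *
where()"
```

```text
t 18.1 tcp s -0.0153 lat 0.0012 z 0.1005 head -21.08 F u,n,z [-0.19 -0.66  0.1 ] M [-0.04  0.02  0.04] w -0.0002
```

Converted, -0.12 m / 0.8 = -0.15, 0.001 m / 0.8 = 0.0013.

>>> {"name": "jog_arm", "arguments": {
  "series": "0 0.0006 0 0 0 0 0; 0 0.0013 0 0 0 0 0; 0 0.0019 0 0 0 0 0; 0 0.0019 0 0 0 0 0; 0 -0.015 0 0 0 0 0; 0 -0.0625 0 0 0 0 0; 0 -0.1125 0 0 0 0 0; 0 -0.15 0 0 0 0 0; 0 -0.15 0 0 0 0 0; 0 -0.15 0 0 0 0 0"
}}

```text
time_s: 19.1
tool_pos: [0.4491, -0.253, 0.1012]
orientation: [0.983, -0.183, -0.0, -0.0]
force: [0.7, 0.0, 0.3]
width: 0.0
finger_force: 0.0
```

```bash
python3 -c "
from h import *
where();cm=camera_model('wrist');a=grab_frame('wrist')[:,:,::-1];cv2.imwrite('pics/w7.png',a)
for s in (-.07,-.05,-.04,-.03,-.02,-.012,-.006,0,.01):
  p=np.r_[U*(.645+s)+N*-.0757,.095];q=proj('wrist',p,cm);x,y=map(int,np.round(q));print(s,x,y,[a[y,x+d].tolist() for d in(-20,0,20)] if 0<=y<480 else '')"
```

```text
t 19.1 tcp s -0.1349 lat 0.0013 z 0.1012 head -21.09 F u,n,z [0.68 0.27 0.26] M [-0.   -0.06 -0.02] w 0.0000
-0.07 321 135 [[159, 158, 152], [159, 156, 151], [156, 153, 149]]
-0.05 322 75 [[161, 159, 154], [161, 158, 153], [160, 155, 149]]
-0.04 322 42 [[155, 151, 146], [155, 150, 146], [157, 152, 147]]
-0.03 322 9 [[158, 153, 147], [157, 152, 147], [158, 155, 149]]
-0.02 322 -27 
-0.012 322 -56 
-0.006 322 -79 
0 322 -102 
0.01 322 -142
```

Converted, -0.14 m / 0.8 = -0.175, -0.12 m / 0.8 = -0.15.

>>> {"name": "jog_arm", "arguments": {
  "series": "0 0 0 -0.05 0 0 0; 0 0 0 -0.1 0 0 0; 0 0 0 -0.15 0 0 0; 0 0 0 -0.175 0 0 0; 0 0 0 -0.175 0 0 0; 0 0 0 -0.175 0 0 0"
}}

```text
time_s: 19.75
tool_pos: [0.4498, -0.2532, 0.2408]
orientation: [0.983, -0.183, -0.0, -0.0]
force: [0.5, -0.2, -0.2]
width: -0.001
finger_force: 0.0
```

```bash
python3 -c "
from h import *
where();cm=camera_model('wrist');a=grab_frame('wrist')[:,:,::-1];cv2.imwrite('pics/w8.png',a);b=grab_frame('side')[:,:,::-1]
for s in (-.05,-.03,-.02,-.016,-.012,-.01,-.008,-.006,-.004,-.002,0,.002,.004):
  p=np.r_[U*(.645+s)+N*-.0757,.095];q=proj('wrist',p,cm);x,y=map(int,np.round(q));print(s,x,y,[a[y,x+d].tolist() for d in(-24,-12,0,12,24)] if 0<=y<480 else '')"
```

```text
t 19.75 tcp s -0.1342 lat 0.0014 z 0.2408 head -21.04 F u,n,z [ 0.52 -0.02 -0.21] M [-0.02  0.01  0.02] w -0.0001
-0.05 321 90 [[163, 159, 155], [166, 161, 156], [164, 160, 154], [159, 155, 151], [161, 158, 153]]
-0.03 321 58 [[158, 153, 149], [160, 156, 151], [163, 158, 153], [161, 157, 152], [160, 156, 150]]
-0.02 321 41 [[161, 156, 152], [161, 156, 151], [160, 156, 152], [161, 157, 152], [161, 157, 153]]
-0.016 321 34 [[160, 154, 151], [161, 156, 151], [161, 156, 153], [163, 155, 152], [163, 158, 153]]
-0.012 321 27 [[162, 156, 152], [163, 160, 154], [162, 158, 152], [164, 159, 155], [165, 161, 156]]
-0.01 321 23 [[97, 92, 85], [98, 92, 84], [100, 94, 87], [101, 90, 86], [97, 94, 93]]
-0.008 321 20 [[53, 32, 21], [57, 39, 19], [53, 31, 11], [62, 41, 28], [67, 60, 54]]
-0.006 321 16 [[59, 36, 21], [58, 32, 20], [61, 37, 24], [59, 38, 24], [56, 36, 25]]
-0.004 321 13 [[56, 33, 17], [52, 32, 11], [58, 35, 20], [55, 30, 14], [58, 33, 13]]
-0.002 321 9 [[116, 70, 36], [113, 68, 38], [114, 72, 42], [109, 68, 39], [106, 66, 34]]
0 321 6 [[121, 85, 67], [145, 95, 64], [147, 99, 66], [134, 88, 65], [132, 84, 57]]
0.002 321 2 [[75, 85, 90], [73, 82, 88], [74, 84, 89], [73, 83, 88], [72, 81, 88]]
0.004 321 -1
```

```bash
python3 -c "
from h import *
cm=camera_model('wrist');V=cm['view'];s=monitor.read_state()
d=np.array([.5137,-.2781,.1006])-s['tool_pos']
V=V.copy();V[:3,3]-=V[:3,:3]@d
p=ray('wrist',(258*1.25,237*1.25),.1105,dict(mtx=cm['mtx'],view=V));print('rear s at push',p[:2]@U-.645)
a=cv2.imread('pics/w8.png')
for y in range(0,32,2):print(y,[a[y,x].tolist() for x in(270,290,321,350,372)])"
```

```text
rear s at push -0.055208905407171716
0 [[142, 87, 48], [71, 82, 86], [73, 82, 86], [74, 82, 87], [142, 87, 48]]
2 [[142, 86, 49], [72, 82, 85], [74, 84, 89], [77, 80, 84], [143, 87, 48]]
4 [[144, 87, 49], [69, 80, 87], [72, 82, 87], [83, 79, 77], [141, 84, 45]]
6 [[145, 90, 52], [121, 88, 71], [147, 99, 66], [134, 84, 53], [143, 86, 45]]
8 [[141, 89, 49], [139, 86, 48], [139, 88, 45], [134, 83, 45], [130, 82, 46]]
10 [[80, 50, 26], [81, 48, 27], [76, 46, 22], [71, 45, 24], [66, 37, 19]]
12 [[58, 36, 20], [62, 41, 27], [59, 37, 23], [57, 36, 21], [54, 33, 14]]
14 [[59, 38, 20], [58, 37, 20], [55, 32, 18], [55, 32, 18], [55, 32, 18]]
16 [[55, 34, 15], [77, 65, 59], [61, 37, 24], [76, 66, 63], [56, 37, 18]]
18 [[58, 35, 21], [125, 119, 115], [54, 34, 17], [124, 120, 115], [56, 34, 22]]
20 [[57, 34, 17], [127, 119, 115], [53, 31, 11], [125, 116, 113], [58, 36, 20]]
22 [[55, 32, 18], [126, 116, 113], [53, 31, 12], [121, 115, 111], [55, 33, 15]]
24 [[58, 38, 24], [150, 147, 143], [158, 153, 147], [152, 148, 145], [57, 35, 19]]
26 [[55, 33, 14], [163, 159, 154], [165, 161, 156], [163, 160, 154], [59, 37, 20]]
28 [[57, 37, 23], [162, 159, 153], [165, 161, 155], [165, 160, 156], [56, 34, 23]]
30 [[96, 94, 97], [164, 160, 155], [165, 161, 155], [165, 160, 155], [140, 143, 147]]
```

Converted, 0.06 m / 0.8 = 0.075, 0.04 m / 0.8 = 0.05, 30 degrees / 229.1831 = 0.1309.

>>> {"name": "jog_arm", "arguments": {
  "series": "0 -0.025 0 0 0 0.0349 0; 0 -0.0375 0 0.025 0 0.0698 0; 0 -0.0375 0 0.05 0 0.1047 0; 0 -0.0375 0 0.075 0 0.1309 0; 0 -0.0375 0 0.075 0 0.1309 0; 0 -0.0375 0 0.075 0 0.1309 0; 0 -0.0375 0 0.075 0 0.1309 0"
}}

```text
time_s: 20.55
tool_pos: [0.4236, -0.2437, 0.1829]
orientation: [0.949, -0.176, 0.255, 0.048]
force: [0.8, -0.3, 0.6]
width: 0.001
finger_force: 0.0
```

```bash
python3 -c "
from h import *
where();cm=camera_model('wrist');a=grab_frame('wrist')[:,:,::-1].copy();cv2.imwrite('pics/w9.png',a);np.savez('w9.npz',**cm)
print('cam',-cm['view'][:3,:3].T@cm['view'][:3,3])
for s,z in((-.079,.095),(-.045,.095),(-.01,.095),(0,.084),(0,.095),(0,.121),(0,.146),(.05,.146)):
  print(s,z,np.round(proj('wrist',np.r_[U*(.645+s)+N*-.0757,z],cm),0))
y0=int(proj('wrist',np.r_[U*.645+N*-.0757,.146],cm)[1]);y1=int(proj('wrist',np.r_[U*.63+N*-.0757,.095],cm)[1])
h=cv2.cvtColor(a,cv2.COLOR_BGR2HSV)
for y in range(max(y0-4,0),y1+4,2):
  print(y,' '.join('B%03d'%h[y,x,2] if h[y,x,1]>100 else '.%03d'%h[y,x,2] for x in range(235,410,9)))"
```

```text
t 20.55 tcp s -0.1620 lat 0.0008 z 0.1829 head -21.01 F u,n,z [0.88 0.06 0.57] M [0.17 0.43 0.04] w 0.0001
cam [ 0.41733346 -0.24201447  0.34484134]
-0.079 0.095 [320. 184.]
-0.045 0.095 [320. 134.]
-0.01 0.095 [320.  87.]
0 0.084 [320.  83.]
0 0.095 [320.  73.]
0 0.121 [320.  48.]
0 0.146 [320.  19.]
0.05 0.146 [320. -55.]
14 B141 B141 B140 B139 B136 B138 B137 B134 B138 B141 B139 B137 B140 B135 B133 B137 B139 B137 B135 B135
16 B119 B120 B115 B118 B117 B113 B114 B114 B117 B117 B114 B112 B114 B114 B112 B112 B111 B112 B110 B108
18 B096 B096 B096 B094 B097 B095 B098 B099 B098 B100 B096 B094 B094 B100 B100 B098 B100 B100 B096 B098
20 B117 B115 B119 B116 B113 B116 B118 B115 B116 B117 B116 B113 B113 B121 B121 B120 B119 B116 B114 B113
22 B078 B077 B076 B073 B073 B071 B076 B067 B071 B073 B071 B071 B070 B069 B069 B070 B068 B069 B068 B072
24 B067 B064 B067 B068 B069 B065 B070 B065 B069 B066 B068 B065 B064 B070 B071 B071 B065 B063 B065 B068
26 B066 B071 B065 B066 B068 B068 B067 B068 B067 B065 B069 B068 B068 B071 B067 B066 B070 B065 B069 B062
28 B069 B063 B068 B067 B067 B066 B065 B069 B068 B066 
[... 2851 characters left out ...]
69 B070 .168 .101 B067 B068 B068 B065 B068 .078 .125 .167 B068 B065 B068 B065 B070
86 B064 B066 B071 B070 B074 .168 .136 .104 .102 .105 .106 .106 .114 .129 .165 B065 B070 B066 B065 B067
88 B068 B068 B069 B071 B068 .168 .166 .165 .165 .166 .169 .165 .166 .141 .167 B068 B069 B065 B069 B066
90 B067 B066 B066 B070 B071 .168 .165 .165 .167 .165 .167 .167 .169 .138 .165 B066 B067 B066 B068 B069
92 B065 B066 B067 B068 B067 .168 .166 .167 .165 .165 .165 .163 .166 .137 .166 B069 B067 B068 B066 B069
94 B068 B065 B069 B070 B067 .169 .165 .164 .163 .164 .163 .164 .166 .144 .166 B067 B071 B067 B060 B067
96 B070 B070 B065 B069 B065 .167 .162 .161 .162 .163 .165 .165 .164 .149 .166 B066 B067 B067 .034 B066
```

```bash
python3 -c "
from h import *
cm=dict(np.load('w9.npz'));a=cv2.imread('pics/w9.png');h=cv2.cvtColor(a,cv2.COLOR_BGR2HSV);V=cm['view']
for y in(58,62,66,70,74,77):
  r=np.where(h[y,270:375,1]<=100)[0]+270;print(y,r.min(),r.max(),[x for x in r if x+1 not in r or x-1 not in r])
for s,z in((0,.084),(.005,.09),(.03,.09),(.01,.0),(.03,.0),(.03,.02),(.06,.0),(.06,.02)):
  p=np.r_[U*(.645+s)+N*-.0757,z];d=-(V[:3,:3]@p+V[:3,3])[2];print(s,z,'row',round(proj('wrist',p,cm)[1]),'depth %.3f px45 %.1f'%(d,.045*414.2/d))
print(monitor.read_state()['time_s'])"
```

```text
58 287 350 [np.int64(287), np.int64(350)]
62 286 350 [np.int64(286), np.int64(350)]
66 276 363 [np.int64(276), np.int64(279), np.int64(287), np.int64(350), np.int64(359), np.int64(363)]
70 274 364 [np.int64(274), np.int64(281), np.int64(287), np.int64(351), np.int64(358), np.int64(364)]
74 274 364 [np.int64(274), np.int64(281), np.int64(287), np.int64(350), np.int64(358), np.int64(364)]
77 274 364 [np.int64(274), np.int64(282), np.int64(287), np.int64(349), np.int64(356), np.int64(364)]
0 0.084 row 83 depth 0.292 px45 63.8
0.005 0.09 row 71 depth 0.287 px45 64.9
0.03 0.09 row 40 depth 0.293 px45 63.6
0.01 0.0 row 126 depth 0.376 px45 49.6
0.03 0.0 row 106 depth 0.381 px45 49.0
0.03 0.02 row 94 depth 0.361 px45 51.6
0.06 0.0 row 77 depth 0.387 px45 48.1
0.06 0.02 row 64 depth 0.368 px45 50.7
20.6
```

The numbers put the bundle's rear at about the sill level, still hung in the window with the flap on it, rather than dropped. I'll take a second viewpoint, lower and tilted, to measure it.

```bash
cat >> h.py <<'E'
def pose(s,lat,z,pitch):
    c=np.array([np.r_[U,0],np.r_[-N,0],[0,0,-1.]]).T
    plan(np.r_[U*(.645+s)+N*(-.0757+lat),z],Rt=R.from_matrix(c)*R.from_euler('y',pitch,degrees=True))
E
python3 - <<'E'
from h import *
print(monitor.read_state()["joints"].round(2))
pose(-.155,.0012,.13,48)
E
```

```text
[-0.47 -0.    0.96  2.4  -0.28  0.23 -1.18]
shift [-0.0205 -0.0004  0.0494] turn [ 0.04 17.88  0.08] t 20.6
```

```bash
python3 - <<'E'
from h import *
pose(-.11,.0012,.20,12)
E
```

```text
shift [ 0.0535 -0.0003  0.0114] turn [  0.06 -18.12   0.06] t 20.6
```

Converted, 0.0535 m / 0.8 = 0.0669, 0.0114 m / 0.8 = 0.0143, -18 degrees / 229.1831 = -0.0785.

>>> {"name": "jog_arm", "arguments": {
  "series": "0 0.0338 0 0 0 -0.0393 0; 0 0.0669 0 0.0143 0 -0.0785 0; 0 0.0669 0 0.0143 0 -0.0785 0; 0 0.0669 0 0.0143 0 -0.0785 0; 0 0.0669 0 0.0143 0 -0.0785 0"
}}

```text
time_s: 21.1
tool_pos: [0.4693, -0.2616, 0.1976]
orientation: [0.978, -0.182, 0.102, 0.019]
force: [-0.1, -0.2, -0.4]
width: -0.005
finger_force: 0.0
```

```bash
python3 - <<'E'
from h import *
where();cm=camera_model('wrist');a=grab_frame('wrist')[:,:,::-1].copy();cv2.imwrite('pics/w10.png',a);np.savez('w10.npz',**cm)
C=-cm['view'][:3,:3].T@cm['view'][:3,3];print('cam s',C[:2]@U-.645,'z',C[2])
for s,z in((-.01,.095),(0,.084),(0,.095),(0,.121),(0,.146)):
  print(s,z,np.round(proj('wrist',np.r_[U*(.645+s)+N*-.0757,z],cm),0))
h=cv2.cvtColor(a,cv2.COLOR_BGR2HSV)
for y in range(0,100,2):
  print(y,' '.join('B%03d'%h[y,x,2] if h[y,x,1]>100 else '.%03d'%h[y,x,2] for x in range(265,385,9)))
# rows of transitions for both, at 3 columns
E
```

```text
t 21.1 tcp s -0.1130 lat 0.0006 z 0.1976 head -21.10 F u,n,z [ 0.03 -0.24 -0.36] M [ 0.06  0.27 -0.05] w -0.0004
cam s -0.06889184168882245 z 0.35346772639904167
-0.01 0.095 [320.  97.]
0 0.084 [320.  85.]
0 0.095 [320.  81.]
0 0.121 [320.  67.]
0 0.146 [320.  52.]
0 B148 B152 B153 B152 B151 B151 B150 B153 B153 B152 B151 B151 B152 B152
2 B151 B149 B153 B151 B151 B149 B152 B152 B153 B152 B151 B147 B151 B152
4 B149 B151 B151 B150 B151 B149 B151 B150 B151 B151 B150 B150 B150 B153
6 B148 B149 B153 B149 B149 B149 B148 B149 B154 B151 B152 B150 B152 B149
8 B150 B150 B150 B149 B149 B149 B149 B151 B151 B152 B151 B149 B150 B149
10 B151 B151 B149 B148 B151 B150 B149 B149 B150 B150 B150 B150 B150 B148
12 B152 B151 B149 B150 B151 B151 B149 B152 B151 B150 B149 B151 B150 B149
14 B151 B149 B150 B150 B151 B152 B149 B151 B151 B149 B151 B153 B154 B152
16 B151 B151 B150 B150 B150 B150 B149 B149 B148 B150 B148 B151 B149 B147
18 B124 B124 B119 B117 B117 B114 B113 B110 B113 B113 B114 B110 B113 B117
20 B140 B140 B139 B139 B143 B146 B146 B146 B145 B145 B145 B146 B145 B144
22 B147 B148 B146 B146 B148 B147 B14
[... 2110 characters left out ...]
088 .088 .086 .089 .091 B148 B145 B144 B054
82 B144 B146 B146 B151 B138 B134 B139 B135 B136 B138 B150 B147 B140 B057
84 B146 B145 B144 B143 B143 B142 B140 B134 B132 B132 B129 B131 B127 B058
86 B084 B078 B079 B078 B078 B074 B070 B069 B066 B066 B064 B062 B060 B052
88 B057 .089 B058 B055 B057 B059 B061 B062 B063 B059 B057 .113 B057 B059
90 B060 .158 B053 B055 B063 B063 B062 B059 B059 B063 .068 .165 B058 B060
92 B058 .158 .112 .090 B057 B061 B057 B061 B063 .104 .122 .164 B058 B059
94 B062 .158 .130 .105 B060 B062 B059 B062 B059 .112 .129 .164 B060 B060
96 B059 .157 .126 .109 B059 B062 B057 B056 B054 .107 .124 .163 B056 B060
98 B057 .156 .152 .142 .159 .162 .162 .153 .153 .155 .155 .165 B060 B057
```

```bash
python3 - <<'E'
from h import *
from scipy.optimize import least_squares
c9=dict(np.load('w9.npz'));c10=dict(np.load('w10.npz'))
P=lambda s,z:np.r_[U*(.645+s)+N*-.0757,z]
# calibrate row bias with floor end (-.01,.095): find observed rows
for n,c in(('w9',c9),('w10',c10)):
    g=cv2.cvtColor(cv2.imread(f'pics/{n}.png'),cv2.COLOR_BGR2GRAY).astype(int)
    print(n,'pred floor end',proj('wrist',P(-.01,.095),c)[1],'sill outer',proj('wrist',P(0,.084),c)[1],[g[y,305:340].mean().round(0) for y in range(48,104)])
for nm,a,b in(('top',75,73),('bot',79.3,81.3),('sill',83,85.6),('top b',75.5,72.5),('top c',74.5,73.5)):
    f=lambda v:[proj('wrist',P(*v),c9)[1]-a,proj('wrist',P(*v),c10)[1]-b]
    r=least_squares(f,[0,.09],x_scale=[.01,.01]);print(nm,r.x.round(4))
E
```

```text
w9 pred floor end 86.52046658682298 sill outer 82.68384650611742 [np.float64(82.0), np.float64(86.0), np.float64(86.0), np.float64(85.0), np.float64(86.0), np.float64(84.0), np.float64(107.0), np.float64(159.0), np.float64(183.0), np.float64(176.0), np.float64(189.0), np.float64(193.0), np.float64(186.0), np.float64(190.0), np.float64(195.0), np.float64(193.0), np.float64(190.0), np.float64(174.0), np.float64(180.0), np.float64(182.0), np.float64(176.0), np.float64(190.0), np.float64(195.0), np.float64(180.0), np.float64(157.0), np.float64(174.0), np.float64(173.0), np.float64(132.0), np.float64(100.0), np.float64(95.0), np.float64(96.0), np.float64(94.0), np.float64(90.0), np.float64(83.0), np.float64(69.0), np.float64(48.0), np.float64(38.0), np.float64(46.0), np.float64(94.0), np.float64(148.0), np.float64(160.0), np.float64(161.0), np.float64(161.0), np.float64(161.0), np.float64(160.0), np.float64(159.0), np.float64(159.0), np.float64(158.0), np.float64(158.0), np.float64(158.0), np.float64(158.0), np.float64(157.0), np.float64(157.0), np.float64(155.0), np.float64(154.0), np.fl
[... 508 characters left out ...]
64(181.0), np.float64(138.0), np.float64(93.0), np.float64(83.0), np.float64(83.0), np.float64(85.0), np.float64(84.0), np.float64(85.0), np.float64(84.0), np.float64(83.0), np.float64(84.0), np.float64(86.0), np.float64(86.0), np.float64(79.0), np.float64(59.0), np.float64(41.0), np.float64(35.0), np.float64(34.0), np.float64(35.0), np.float64(35.0), np.float64(34.0), np.float64(35.0), np.float64(35.0), np.float64(34.0), np.float64(32.0), np.float64(34.0), np.float64(91.0), np.float64(153.0), np.float64(163.0), np.float64(161.0), np.float64(161.0), np.float64(162.0), np.float64(162.0)]
top [0.0087 0.0802]
bot [0.0024 0.0845]
sill [-0.0001  0.0838]
top b [0.0095 0.0783]
top c [0.0078 0.082 ]
```

```bash
python3 - <<'E'
from h import *
c9=dict(np.load('w9.npz'))
for y in(54,75):
    p=ray('wrist',(320,y),.08,c9);q=[ray('wrist',(x,65),.08,c9)[:2] for x in(287,350)]
    print(y,'s at z=.08',p[:2]@U-.645,'width',np.hypot(*(q[0]-q[1])))
a=cv2.imread('pics/w9.png');h=cv2.cvtColor(a,cv2.COLOR_BGR2HSV)[54:76,287:350]
print('row std along columns',h[:,:,2].std(1).mean(),'row-to-row',h[:,:,2].mean(1).std())
E
```

```text
54 s at z=.08 0.025973091709181162 width 0.04557985082941126
75 s at z=.08 0.00876930300184764 width 0.04557985082941126
row std along columns 6.031009113310683 row-to-row 14.231298204259152
```

The two views agree. What I took for the top face is the bundle's 45 × 17 mm end, with its sheet edges visible. It is at z ≈ 0.08 and s ≈ 0.009–0.026, so the bundle is standing on end inside the box, clear of the flap at 0.030. Its centre is about 0.045 m above the table, so I'm handing in.

```bash
python3 -c "
from h import *
where();print(manip.job_done())"
```

```text
t 21.15 tcp s -0.1140 lat 0.0007 z 0.1974 head -21.14 F u,n,z [ 0.64  0.01 -1.06] M [0.04 0.18 0.  ] w -0.0001
the job is handed in; nothing more can be done
None
```

I pushed the bundle through the throat and handed the job in at about 21 s. By the camera measurements it dropped inside the box and stands on end just ahead of the flap, which appears shut; no verdict came back.

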